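Load the closed sample jars into the carrier tray

ROBOT

A 6-joint arm with a two-finger parallel gripper is mounted at the origin on a cart in front of the work surface, level with it; the furniture and walls round the work are solid. World frame = base frame: x ahead of the robot, y to its left, z up, the work surface at z = 0. Lengths are in m, angles in rad, forces in N, time in s.
With the tool pointing down it reaches from about 0.35 to 0.775 m from the base axis. Payload 5.5 kg.
Tool frame: the origin (TCP) lies midway between the tips of the shut fingers; the grasp point (between the pads) lies 19 mm behind it; z points along the fingers, x is the direction in which the jaws open and shut, and the axes are right-handed (so a half turn about z gives the same grasp; the last joint's range is limited). The gripper opens to 85 mm and grips with 20 to 120 N. Pads are 22 mm wide; open, the fingers measure 114 mm over their backs; the gripper's body (76 mm by 85 mm) begins 54 mm behind the grasp point. The pads swing forward as they close: fully open they stand 13 mm farther back than shut.
Start: joints at [-1.478, 0.313, 0.046, 1.304, 0, 1.431], TCP at [0.133, -0.56, 0.195] pointing down, gripper open.
Joint ranges: [-2.76, 2.76], [-0.86, 1.69], [-1.03, 1.26], [-2.2, 2.34], [-1.47, 1.5], [-3.14, 3.14]. Speed limits (rad/s): [2.57, 2.57, 3.14, 3.14, 3.14, 3.14].

INTERFACE

Orientations are given as a unit quaternion [w, x, y, z].
In Python, from workcell import env gives the robot as it stands.
- The arm moves only by the tool servo_tool, never from a script. Its argument "targets" is a list of rows, each an object with "xyz": the shift along the tool's x, y, z in m, a list of three; "twist": the turn, a rotation vector about the tool's x, y, z in rad, a list of three; "jaw": the opening, from 0 (shut) to 1 (fully open). A call has 1 to 12 rows; each row is the pose to reach, as a shift and turn from the pose commanded when the call began, along the tool's axes at that moment; what a row does not reach only later rows make up. A row lasts 1/12 s, in which the tool goes at most 41.7 mm and 7.16 degrees, less where a joint would pass 70% of its speed; a pose out of reach is approached as far as the arm can. A call with a gripper value outside its range is refused whole. The fingers move at their own pace and stop on an object; "squeeze" is the grip in N (left out, the last holds). Time passes only in rows, so rows that repeat a pose let the fingers close. It gives the time, the measured TCP pose, the force and the opening at its end, in the units of the state.
- env.get_state(): the state, without advancing time (a new reading comes with each control period).
- env.read_camera(name): name is "scene" or "top" or "wrist"; returns a dict with "color" (400x640x3 uint8, red, green, blue), "depth" (400x640 float32, m along the optical axis (not along the pixel's ray), 0 where there is no reading), "fx", "fy", "cx", "cy" (pixels), "eye" and "attitude" of the camera in the world. Camera axes: x right, y down, z forward; pixel columns grow to the right and rows downward; lengths in m; the calibration is good to about 2 mm. A picture is of the moment at which its call begins.
- env.hand_in(): hands the job in, once; it reports no verdict.
The state is a dict: "clock": time; "joint_pos": joint angles; "qvel": joint speeds; "tau": joint torques, N m; "tcp_pos": TCP position; "orientation": TCP orientation; "wrist_force": force on the tool from outside, world axes, zero at the start; "ft_torque": the same for the moment, N m; "finger_gap": finger opening in m.
Only numpy, scipy, OpenCV 4.12 (cv2) and the standard library are available. Lean on these libraries where they do the work, as an engineer would, in place of code of your own. Each camera call takes 0.05 s, during which the arm holds its last target. There are 200 camera calls.

TASK

Collect the four capped sample jars into the metal carrier tray, each standing upright on the tray's floor inside a ring of its own size: the two large jars in the two large rings (either way round), the medium jar in the medium ring and the small jar in the small ring. The two open, uncapped jars are empty and do not belong: leave them standing where they are.

Things in the scene. Friction and masses are not known exactly. Their poses are not given: they have to be found in the camera images.
- large_jar_1_mid (a point): centre (half-way up, 30 mm above its underside) of a large capped sample jar; round upright white plastic jar, 47 mm in diameter, 60 mm high in all, with a flat blue screw cap on the top 12 mm, nearly as wide as the body; grip it round the white body just under the cap; z is its upright axis
- large_jar_2_mid (a point): centre (half-way up, 30 mm above its underside) of the other large capped sample jar (the same as the first); round upright white plastic jar, 47 mm in diameter, 60 mm high in all, with a flat blue screw cap on the top 12 mm, nearly as wide as the body; grip it round the white body just under the cap; z is its upright axis
- medium_jar_mid (a point): centre (half-way up, 24 mm above its underside) of the medium capped sample jar; round upright white plastic jar, 40 mm in diameter, 48 mm high in all, with a flat white ribbed screw cap on the top 10 mm, nearly as wide as the body; grip it round the white body just under the cap; z is its upright axis
- small_jar_mid (a point): centre (half-way up, 22 mm above its underside) of the small capped sample jar; round upright white plastic jar, 33 mm in diameter, 44 mm high in all, with a flat red screw cap on the top 9 mm, nearly as wide as the body; grip it round the white body just under the cap; z is its upright axis
- collar_large_1: one of the two large rings: plain black ring fixed in the carrier tray, inner diameter 63 mm, outer 69 mm, 11 mm high (top 14 mm above the worktop), for either large jar; origin on its axis at its underside, on the tray floor, 3 mm above the worktop; four rings stand 2 x 2 in the fixed square metal tray (158 mm wide, rim 12 mm high), neighbours' axes 80 mm apart; which ring is at which corner varies
- collar_large_2: the other large ring, the same as the first in size and use, origin likewise. (Room: left of the tray, at y above 0, stand solid machines up to about 0.3 m high, to be passed over; over the far right of the worktop, y below -0.35 m, a wall shelf hangs 0.74 m above it, to be kept under)
- collar_medium: the medium ring: plain black ring fixed in the carrier tray, inner diameter 56 mm, outer 62 mm, 11 mm high (top 14 mm above the worktop), for the medium jar; origin on its axis at its underside, on the tray floor, 3 mm above the worktop; four rings stand 2 x 2 in the fixed square metal tray (158 mm wide, rim 12 mm high), neighbours' axes 80 mm apart; which ring is at which corner varies
- collar_small: the small ring: plain black ring fixed in the carrier tray, inner diameter 49 mm, outer 55 mm, 11 mm high (top 14 mm above the worktop), for the small jar; origin on its axis at its underside, on the tray floor, 3 mm above the worktop; four rings stand 2 x 2 in the fixed square metal tray (158 mm wide, rim 12 mm high), neighbours' axes 80 mm apart; which ring is at which corner varies
- open_jar_large: the larger open jar: an empty, uncapped white plastic jar, round, 47 mm in diameter, 52 mm high, open at the top so that one sees into it, with a threaded neck 41 mm wide; loose and light (about 40 g); not to be collected; origin at the centre of its underside, z its upright axis
- open_jar_medium: the smaller open jar: an empty, uncapped white plastic jar, round, 40 mm in diameter, 41 mm high, open at the top so that one sees into it, with a threaded neck 34 mm wide; loose and light (about 40 g); not to be collected; origin at the centre of its underside, z its upright axis
Mind the look-alikes: they are no part of the job. What is shaped like the collar_large_2 but yellow is not meant. Leave any orange look-alike of the part that bears large_jar_1_mid alone.

How it is judged:
At the end, for the whole second after the job is handed in: Each capped jar is within 12 mm of the axis of a ring of its size (one large jar in each large ring), on the tray floor (within 5 mm), upright within 0.12 rad, released and at rest; both open jars stand upright (within 0.15 rad) within 30 mm of where they began (((horizontal distance between large_jar_1_mid and collar_large_1 below 0.012 m and horizontal distance between large_jar_2_mid and collar_large_2 below 0.012 m) or (horizontal distance between large_jar_1_mid and collar_large_2 below 0.012 m and horizontal distance between large_jar_2_mid and collar_large_1 below 0.012 m)) and horizontal distance between medium_jar_mid and collar_medium below 0.012 m and horizontal distance between small_jar_mid and collar_small below 0.012 m and height (world z) of each of large_jar_1_mid, large_jar_2_mid below 0.038 m and angle between each of large_jar_1_mid, large_jar_2_mid, medium_jar_mid, small_jar_mid's own z axis and vertical below 0.12 rad and linear speed of each of large_jar_1, large_jar_2, medium_jar, small_jar below 0.02 m/s and height (world z) of medium_jar_mid below 0.032 m and height (world z) of small_jar_mid below 0.03 m and distance of each of open_jar_large, open_jar_medium from where it was at the start of the episode below 0.03 m and angle between each of open_jar_large, open_jar_medium's own z axis and vertical below 0.15 rad); the robot touches nothing.
It also fails if it takes over 101 s, if anything falls off the work surface, if the arm or the gripper's body presses on something with over 40 N, if the wrist force passes 120 N, or if a joint passes its speed limit or range.

## Working session

There is one attempt and no reset: what is moved stays moved. The work goes in short steps, Python scripts to look and compute and a tool call to move; the robot and the scene stay as the last step left them, time stands still between calls to the robot, and variables do not carry over. Pictures are saved under pics/ and viewed, about 12 in all and at most 16, crops included, and the job is handed in when it is done.

Besides the shell and the picture viewer there is one more tool, called after "Request:" as a command line: name --argument value ..., lists and objects as JSON in quotes. servo_tool: Moves the arm, as the interface text tells. Its arguments: {"type":"object","properties":{"targets":{"type":"array","items":{"type":"object","properties":{"xyz":{"type":"array","items":{"type":"number"}},"twist":{"type":"array","items":{"type":"number"}},"jaw":{"type":"number"}}}},"squeeze":{"type":"number"}},"required":["targets"]}

```bash
mkdir -p pics; ls
python3 - <<'E'
from workcell import env
import cv2
print(env.get_state())
for n in("scene","top"):
    r=env.read_camera(n); cv2.imwrite(f"pics/{n}0.png",r["color"][:,:,::-1]); print(n,r["eye"],r["attitude"],r["fx"],r["cx"],r["cy"])
E
```

```text
pics
{'clock': 0.0, 'joint_pos': array([-1.47759089e+00,  3.13990669e-01,  4.49825412e-02,  1.30361033e+00,
        2.55885745e-05,  1.43120408e+00]), 'qvel': array([ 0.00153081,  0.00136531, -0.000506  , -0.00124467, -0.00029794,
        0.00137608]), 'tau': array([ 6.06305348e-04, -4.80626249e+01,  2.98534942e+01,  1.94991357e-02,
       -2.04805910e-04,  6.90785669e-06]), 'tcp_pos': array([ 0.132602  , -0.55890759,  0.19431593]), 'orientation': array([-6.67820664e-04,  7.84442350e-01, -6.20201072e-01, -6.19851101e-04]), 'wrist_force': array([ 0.28175149,  0.62274969, -0.12828793]), 'ft_torque': array([-0.03340483, -0.02474978,  0.02983009]), 'finger_gap': 0.08556688791623468}
scene [0.19605227 0.29692407 0.65603738] [ 0.10274458 -0.24056133  0.88365469 -0.38823727] 372.8551834782003 324.8893638046439 197.8139274805555
top [ 0.3320283  -0.24562135  0.90836506] [ 0.06374132 -0.69753431  0.71128379 -0.05880735] 433.09437953624087 324.4102939222553 197.88679957102215
```

View pics/top0.png

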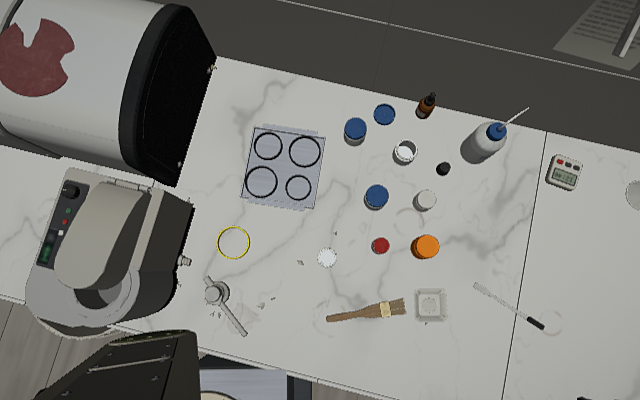

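View pics/scene0.png

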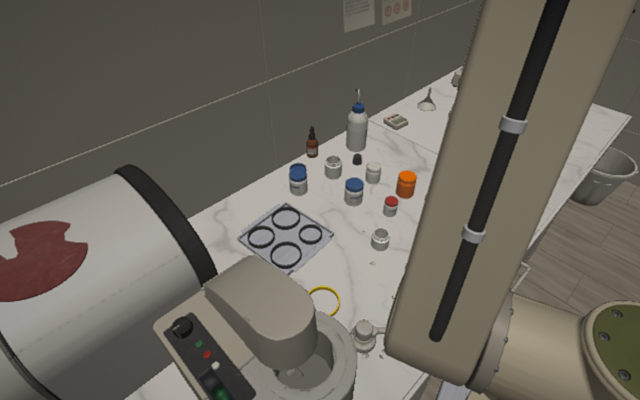

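The top view shows blue-capped candidates at (355,129), (384,114) and (376,196), red at (381,245), and orange at (426,246), which is the decoy. Whites are at (405,152), (425,200) and (327,257), and the yellow decoy ring is at (234,242). I'll enlarge and measure.

```bash
cat > h.py <<'E'
import numpy as np,cv2
from workcell import env
from scipy.spatial.transform import Rotation as R
def rot(q): return R.from_quat(np.r_[q[1:],q[0]]).as_matrix()
def cloud(r):
    v,u=np.mgrid[0:400,0:640]; d=r["depth"]
    p=np.stack([(u-r["cx"])/r["fx"]*d,(v-r["cy"])/r["fy"]*d,d],-1)
    w=p@rot(r["attitude"]).T+r["eye"]; w[d==0]=np.nan
    return w
def proj(r,p):
    c=(np.asarray(p)-r["eye"])@rot(r["attitude"]); return c[...,0]/c[...,2]*r["fx"]+r["cx"],c[...,1]/c[...,2]*r["fy"]+r["cy"]
def height(w,x0=.0,x1=.9,y0=-.8,y1=.2,s=.001): pass
E
python3 - <<'E'
from h import *
r=env.read_camera("top"); w=cloud(r)
c=r["color"][:,:,::-1]
a=cv2.resize(c[90:280,230:450],None,fx=3.1,fy=3.1,interpolation=cv2.INTER_CUBIC); cv2.imwrite("pics/topc.png",a)
r2=env.read_camera("scene"); cv2.imwrite("pics/scc.png",cv2.resize(r2["color"][140:290,220:440,::-1],None,fx=3.4,fy=3.4,interpolation=cv2.INTER_CUBIC))
print("tcp px",proj(r,[.133,-.56,.195]))
for n,(u,v) in dict(b1=(355,129),b2=(384,114),b3=(376,196),red=(381,245),or_=(426,246),w1=(405,152),w2=(425,200),w3=(327,257),bot=(492,133),blk=(443,169),brown=(428,103)).items():
    z=w[v,u]; m=(np.abs(w[...,2]-z[2])<.006)
    n_,l=cv2.connectedComponents(m.astype(np.uint8)); k=l==l[v,u]
    q=w[k]; print(n,z.round(4),k.sum(),"mid",((q.min(0)+q.max(0))/2).round(4),"ext",np.ptp(q,axis=0).round(4))
# rings: dark pixels in tray
g=c.max(2)
m=((g<70)).astype(np.uint8); 
n_,l,s,ce=cv2.connectedComponentsWithStats(m[115:215,235:335])
for i in range(1,n_):
    if s[i,4]>30:
        v,u=np.nonzero(l==i); q=w[v+115,u+235]; q=q[np.isfinite(q[:,0])]
        (cx,cy),(a_,b_),_=cv2.fitEllipse(np.c_[u+235,v+115].astype(np.float32)); print("ring px",cx,cy,a_,b_,"mid",((q.min(0)+q.max(0))/2).round(4),np.ptp(q,axis=0).round(4))
E
```

```text
tcp px (np.float64(535.0487870626685), np.float64(401.1368175728121))
b1 [ 0.6221 -0.3062  0.061 ] 367 mid [ 0.6269 -0.3076  0.0592] ext [0.0436 0.0434 0.0084]
b2 [ 0.6755 -0.3752  0.0015] 127812 mid [ 0.4521 -0.2256  0.0015] ext [0.748  1.3918 0.012 ]
b3 [ 0.4821 -0.3435  0.0621] 385 mid [ 0.4858 -0.3461  0.0597] ext [0.0431 0.0445 0.0071]
red [ 0.3864 -0.3518  0.0427] 206 mid [ 0.3875 -0.3518  0.0419] ext [0.0302 0.0317 0.0101]
or_ [ 0.3818 -0.4374  0.0585] 432 mid [ 0.3829 -0.4397  0.0583] ext [0.0448 0.0436 0.0108]
w1 [ 0.5872 -0.4162  0.0053] 149 mid [ 0.5911 -0.4174  0.0051] ext [0.0258 0.0316 0.0108]
w2 [ 0.4745 -0.4432  0.0481] 290 mid [ 0.478  -0.4456  0.0466] ext [0.0387 0.0367 0.0086]
w3 [ 0.3663 -0.2438  0.0023] 172 mid [ 0.3665 -0.2438  0.0033] ext [0.0289 0.0291 0.0099]
bot [ 0.5823 -0.5532  0.1388] 212 mid [ 0.5882 -0.5648  0.1388] ext [0.0313 0.0332 0.0118]
blk [ 0.5431 -0.4898  0.0254] 95 mid [ 0.5483 -0.494   0.0248] ext [0.0208 0.023  0.01  ]
brown [ 0.6711 -0.456   0.0702] 51 mid [ 0.6784 -0.4593  0.0708] ext [0.0178 0.0192 0.0105]
ring px 267.79656982421875 145.69683837890625 26.21593475341797 27.36714744567871 mid [ 0.6063 -0.1214  0.0081] [0.0598 0.0599 0.0174]
ring px 304.3042297363281 151.34417724609375 29.903961181640625 30.371490478515625 mid [ 0.5933 -0.2001  0.0087] [0.0695 0.0664 0.0181]
ring px 260.79278564453125 181.61863708496094 30.087841033935547 31.48004913330078 mid [ 0.5275 -0.1053  0.0086] [0.067  0.0712 0.0191]
ring px 298.0016174316406 187.4090118408203 24.064050674438477 24.306713104248047 mid [ 0.5135 -0.1842  0.0094] [0.0525 0.0537 0.0156]
```

View pics/topc.png

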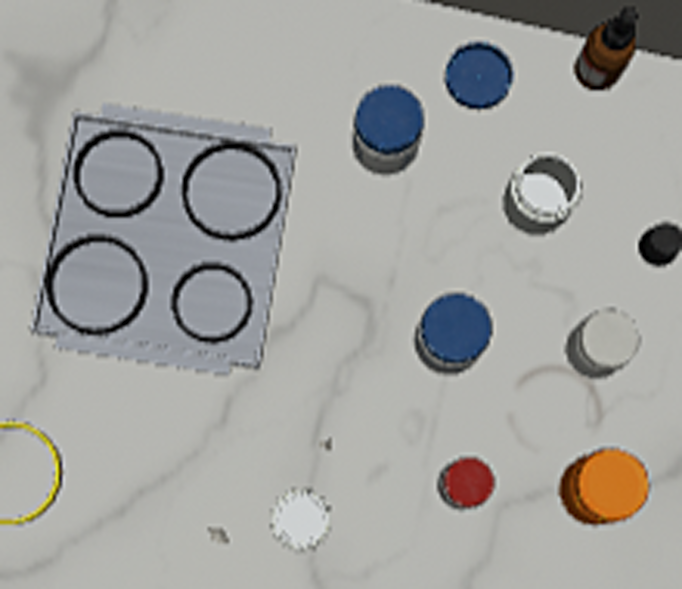

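View pics/scc.png

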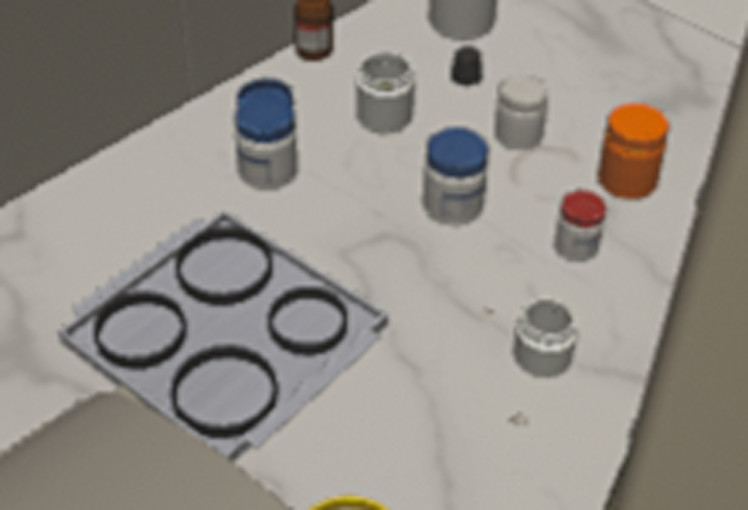

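Only two of the blues are jars, (355,129) and (376,196). The blue at (384,114) lies flat on the table at z≈0, so it is a loose cap. The white one at (425,200), closed and 48 mm high, is the medium jar, and (381,245) is the small red one. The whites at (405,152) and (327,257) are the open jars. The enlarged crops confirm all of this.

The rings are medium far-left, large far-right and near-left, and small near-right. I'll move over the jar at (376,196).

Request:
servo_tool --targets '[{"xyz":[-0.006,-0.02,0.002]},{"xyz":[-0.016,-0.05,0.004]},{"xyz":[-0.028,-0.088,0.008]},{"xyz":[-0.04,-0.126,0.011]},{"xyz":[-0.052,-0.164,0.014]},{"xyz":[-0.064,-0.202,0.017]},{"xyz":[-0.076,-0.24,0.02]},{"xyz":[-0.088,-0.278,0.024]},{"xyz":[-0.1,-0.316,0.027]},{"xyz":[-0.113,-0.354,0.03]},{"xyz":[-0.122,-0.382,0.034]},{"xyz":[-0.126,-0.393,0.034]}]'

```text
schema error: expected keys xyz, twist, jaw
```

```bash
cat >> h.py <<'E'
def goto(p):
    s=env.get_state(); d=np.asarray(p)-s["tcp_pos"]; print("clk",s["clock"],"tcp",s["tcp_pos"].round(4),"gap",round(s["finger_gap"],4),"F",s["wrist_force"].round(1),"-> tool shift",(rot(s["orientation"]).T@d).round(4))
def blob(r,p,z0,z1,rad):
    "centre of points in height band z0..z1 within rad of p: enclosing-circle fit in plan"
    w=cloud(r).reshape(-1,3); k=(w[:,2]>z0)&(w[:,2]<z1)&(np.hypot(w[:,0]-p[0],w[:,1]-p[1])<rad)
    q=w[k]; c,R_=cv2.minEnclosingCircle((q[:,:2]*1000).astype(np.float32)); return k.sum(),np.round(c,1),round(R_,1),q[:,:2].mean(0).round(4)
E
python3 - <<'E'
from h import *
r=env.read_camera("wrist"); cv2.imwrite("pics/w1.png",r["color"][:,:,::-1])
print(env.get_state()["orientation"].round(3))
print(blob(r,(.486,-.346),.056,.066,.035)); goto((.486,-.346,.018))
E
```

```text
[-0.     0.784 -0.62  -0.   ]
(np.int64(0), array([0., 0.]), 0.0, array([nan, nan]))
clk 0.25 tcp [ 0.1326 -0.5593  0.1948] gap 0.0854 F [ 0.2 -0.6  0.4] -> tool shift [-0.1258 -0.393   0.1769]h.py:18: RuntimeWarning: Mean of empty slice.
  q=w[k]; c,R_=cv2.minEnclosingCircle((q[:,:2]*1000).astype(np.float32)); return k.sum(),np.round(c,1),round(R_,1),q[:,:2].mean(0).round(4)
  ret = um.true_divide(
```

View pics/w1.png

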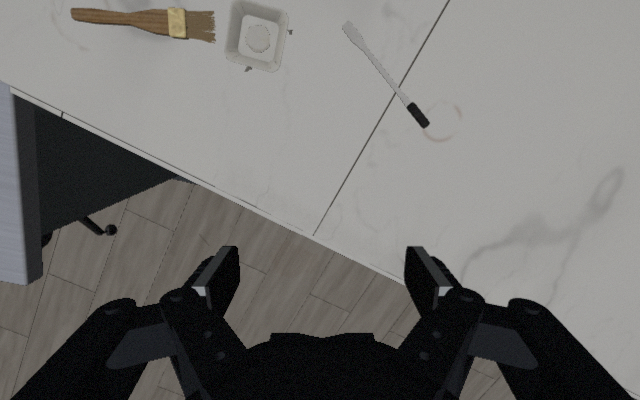

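The call was refused because every row needs all the keys. The view is still from the start pose (fingers at columns 225 and 420, worktop edge below).

Request:
servo_tool --targets '[{"xyz":[-0.006,-0.02,0.002],"twist":[0,0,0],"jaw":1},{"xyz":[-0.016,-0.05,0.004],"twist":[0,0,0],"jaw":1},{"xyz":[-0.028,-0.088,0.008],"twist":[0,0,0],"jaw":1},{"xyz":[-0.04,-0.126,0.011],"twist":[0,0,0],"jaw":1},{"xyz":[-0.052,-0.164,0.014],"twist":[0,0,0],"jaw":1},{"xyz":[-0.064,-0.202,0.017],"twist":[0,0,0],"jaw":1},{"xyz":[-0.076,-0.24,0.02],"twist":[0,0,0],"jaw":1},{"xyz":[-0.088,-0.278,0.024],"twist":[0,0,0],"jaw":1},{"xyz":[-0.1,-0.316,0.027],"twist":[0,0,0],"jaw":1},{"xyz":[-0.113,-0.354,0.03],"twist":[0,0,0],"jaw":1},{"xyz":[-0.122,-0.382,0.034],"twist":[0,0,0],"jaw":1},{"xyz":[-0.126,-0.393,0.034],"twist":[0,0,0],"jaw":1}]'

```text
clock: 1.25
tcp_pos: [0.4887, -0.3434, 0.1601]
orientation: [-0.001, 0.786, -0.619, -0.0]
wrist_force: [-0.0, 0.3, -0.7]
finger_gap: 0.0851
```

Run:
```python
from h import *
r=env.read_camera("wrist"); cv2.imwrite("pics/w2.png",r["color"][:,:,::-1])
print(env.get_state()["orientation"].round(3))
print(blob(r,(.486,-.346),.056,.066,.035)); goto((.486,-.346,.018))
```

```text
[-0.001  0.786 -0.618 -0.   ]
(np.int64(1430), array([ 485.6, -345.3]), 22.9, array([ 0.4864, -0.3451]))
clk 1.3 tcp [ 0.489  -0.3433  0.1604] gap 0.0856 F [0.8 0.3 1.1] -> tool shift [0.0021 0.0036 0.1424]
```

View pics/w2.png

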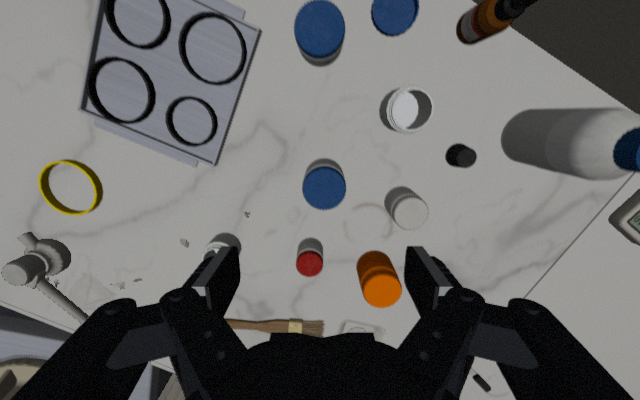

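The blue cap sits below the TCP at (323,188), and the red and white jars are in view. I'll descend most of the way, then check.

Request:
servo_tool --targets '[{"xyz":[0,0.0,0.02],"twist":[0,0,0],"jaw":0.85},{"xyz":[0.001,0.002,0.04],"twist":[0,0,0],"jaw":0.85},{"xyz":[0.001,0.002,0.055],"twist":[0,0,0],"jaw":0.85},{"xyz":[0.001,0.002,0.065],"twist":[0,0,0],"jaw":0.85},{"xyz":[0.001,0.002,0.07],"twist":[0,0,0],"jaw":0.85},{"xyz":[0.001,0.002,0.07],"twist":[0,0,0],"jaw":0.85}]'

```text
clock: 1.8
tcp_pos: [0.4831, -0.3477, 0.0902]
orientation: [0.0, 0.784, -0.621, -0.001]
wrist_force: [-0.9, -0.4, -0.2]
finger_gap: 0.0725
```

Run:
```python
from h import *
r=env.read_camera("wrist")
print(blob(r,(.486,-.346),.056,.066,.035)); goto((.486,-.3455,.018)); print(env.get_state()["orientation"])
```

```text
(np.int64(2403), array([ 485.8, -345.7]), 22.9, array([ 0.4868, -0.3451]))
clk 1.85 tcp [ 0.4838 -0.3481  0.0913] gap 0.0727 F [0.5 0.1 0.2] -> tool shift [-0.002  -0.0028  0.0733]
[ 6.28670084e-05  7.84188442e-01 -6.20522724e-01 -1.79463735e-04]
```

Request:
servo_tool --squeeze 50 --targets '[{"xyz":[-0.002,-0.003,0.02],"twist":[0,0,0],"jaw":0.85},{"xyz":[-0.002,-0.003,0.045],"twist":[0,0,0],"jaw":0.85},{"xyz":[-0.002,-0.003,0.063],"twist":[0,0,0],"jaw":0.85},{"xyz":[-0.002,-0.003,0.073],"twist":[0,0,0],"jaw":0.85},{"xyz":[-0.002,-0.003,0.073],"twist":[0,0,0],"jaw":0.85},{"xyz":[-0.002,-0.003,0.073],"twist":[0,0,0],"jaw":0.5},{"xyz":[-0.002,-0.003,0.073],"twist":[0,0,0],"jaw":0.4},{"xyz":[-0.002,-0.003,0.073],"twist":[0,0,0],"jaw":0.4},{"xyz":[-0.002,-0.003,0.073],"twist":[0,0,0],"jaw":0.4},{"xyz":[-0.002,-0.003,0.073],"twist":[0,0,0],"jaw":0.4},{"xyz":[-0.002,-0.003,0.073],"twist":[0,0,0],"jaw":0.4},{"xyz":[-0.002,-0.003,0.073],"twist":[0,0,0],"jaw":0.4}]'

```text
clock: 2.85
tcp_pos: [0.4922, -0.3498, 0.0252]
orientation: [0.0, 0.785, -0.62, 0.008]
wrist_force: [1.2, 1.0, 20.8]
finger_gap: 0.0342
```

Run:
```python
from h import *
goto((.5287,-.106,.15))
```

```text
clk 2.85 tcp [ 0.4922 -0.3498  0.0252] gap 0.0342 F [ 1.2  1.  20.8] -> tool shift [-0.2272 -0.0929 -0.1268]
```

Gap 34 mm is wrong for a 47 mm jar, so I'll look.

Run:
```python
from h import *
a=env.read_camera("wrist")["color"][:,:,::-1]; r=env.read_camera("scene"); b=r["color"][130:280,250:450,::-1]
cv2.imwrite("pics/w3.png",np.hstack([cv2.resize(a,(400,400)),cv2.resize(b,(400,400))])); print(env.get_state()["finger_gap"],env.get_state()["wrist_force"])
```

```text
0.034230864670907545 [ 1.00734779e+00 -2.03744511e-02  2.09107067e+01]
```

View pics/w3.png

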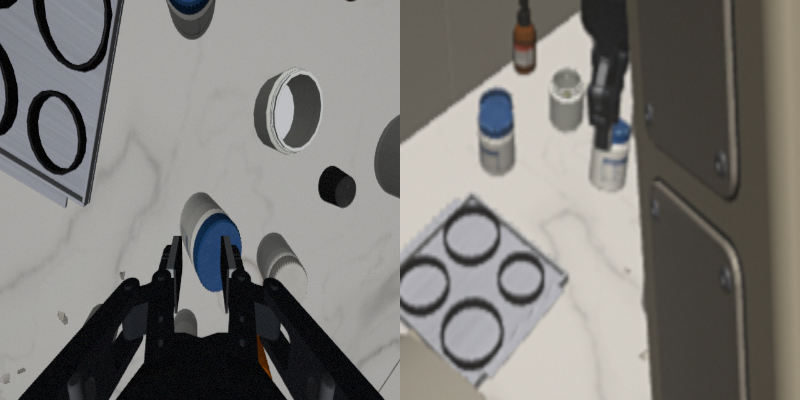

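The fingers look to be gripping behind the jar's centre (jar above them at about (205,250) in the left panel), with the jar tilting. I'll open and remeasure.

Request:
servo_tool --targets '[{"xyz":[0,0,0],"twist":[0,0,0],"jaw":0.5},{"xyz":[0,0,0],"twist":[0,0,0],"jaw":0.6},{"xyz":[0,0,0],"twist":[0,0,0],"jaw":0.7},{"xyz":[0,0,0],"twist":[0,0,0],"jaw":0.8},{"xyz":[0,0,0],"twist":[0,0,0],"jaw":0.9},{"xyz":[0,0,0],"twist":[0,0,0],"jaw":0.9},{"xyz":[0,0,0],"twist":[0,0,0],"jaw":0.9},{"xyz":[0,0,0],"twist":[0,0,0],"jaw":0.9}]'

```text
clock: 3.62
tcp_pos: [0.4865, -0.3449, 0.0179]
orientation: [-0.0, 0.784, -0.62, -0.0]
wrist_force: [-0.2, 0.5, 0.0]
finger_gap: 0.0768
```

Run:
```python
from h import *
rw=env.read_camera("wrist"); rt=env.read_camera("top")
a=rw["color"][:,:,::-1]; b=rt["color"][150:240,330:420,::-1]
cv2.imwrite("pics/w4.png",np.hstack([cv2.resize(a,(500,400)),cv2.resize(b,(300,400))]))
m=(a[...,0]>80)&(a[...,2]<a[...,0]*.6)
w=cloud(rw)
n,l,s,c=cv2.connectedComponentsWithStats(m.astype(np.uint8))
for i in range(1,n):
    if s[i,4]>100: q=w[l==i]; print(s[i],np.nanmin(q,0).round(3),np.nanmax(q,0).round(3),np.nanmedian(q,0).round(4))
print(blob(rw,(.49,-.35),.056,.072,.04));print(blob(rt,(.49,-.35),.056,.072,.04)); goto((.486,-.346,.018))
print(env.get_state()["orientation"])
```

```text
[ 282  226   81   68 4251] [ 0.461 -0.366  0.056] [ 0.504 -0.323  0.064] [ 0.4842 -0.3444  0.0605]
(np.int64(4998), array([ 487.2, -356.3]), 34.9, array([ 0.4845, -0.3468]))
(np.int64(0), array([0., 0.]), 0.0, array([nan, nan]))
clk 3.7167 tcp [ 0.4865 -0.3449  0.0179] gap 0.0772 F [-0.4 -0.8  0.2] -> tool shift [ 0.0009  0.0008 -0.0001]
[-2.67002065e-06  7.84431910e-01 -6.20214874e-01 -2.98534541e-04]h.py:18: RuntimeWarning: Mean of empty slice.
  q=w[k]; c,R_=cv2.minEnclosingCircle((q[:,:2]*1000).astype(np.float32)); return k.sum(),np.round(c,1),round(R_,1),q[:,:2].mean(0).round(4)
  ret = um.true_divide(
```

View pics/w4.png

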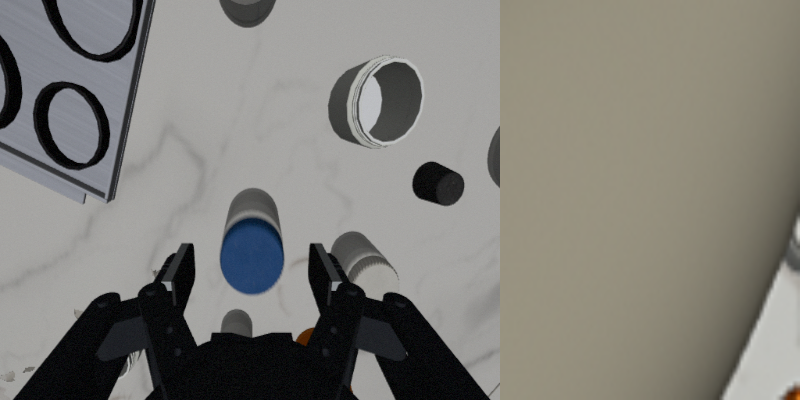

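The jar is upright and unharmed, centred between the fingers at about (252,255). I'll measure where the pads really are in the tool frame.

Run:
```python
from h import *
rw=env.read_camera("wrist"); w=cloud(rw); s=env.get_state(); T=rot(s["orientation"])
t=(w-s["tcp_pos"])@T
a=rw["color"].max(2)
for nm,sl in (("L",(slice(235,330),slice(205,250))),("R",(slice(235,330),slice(392,430)))):
    q=t[sl][(a[sl]<75)]; q=q[np.isfinite(q[:,0])&(q[:,2]<.03)&(np.abs(q[:,0])<.06)&(np.abs(q[:,1])<.03)]
    print(nm,len(q),q.min(0).round(4),q.max(0).round(4))
    for z in np.arange(-.06,.01,.006):
        k=q[(q[:,2]>=z)&(q[:,2]<z+.006)]
        if len(k)>5: print("  z",z.round(3),len(k),"x",k[:,0].min().round(4),k[:,0].max().round(4),"y",k[:,1].min().round(4),k[:,1].max().round(4))
for u,v in ((323,255),(322,285),(323,240)): print(t[v,u].round(4), w[v,u].round(4))
print(rw["eye"],((rw["eye"]-s["tcp_pos"])@T).round(3))
for p,z in (((.4778,-.4455),(.042,.052)),((.3875,-.352),(.036,.048))): print(blob(rw,p,*z,.035))
```

```text
L 2929 [-0.0599 -0.018  -0.1155] [-0.0228  0.0224  0.0185]
  z -0.06 282 x -0.053 -0.0392 y -0.0117 0.0116
  z -0.054 193 x -0.0515 -0.0391 y -0.0114 0.0117
  z -0.048 40 x -0.04 -0.0394 y -0.0093 0.0097
R 2351 [ 0.0207 -0.0179 -0.1153] [ 0.0506  0.0113 -0.0456]
  z -0.06 267 x 0.0369 0.0506 y -0.0116 0.0113
  z -0.054 194 x 0.0368 0.0497 y -0.0115 0.0103
  z -0.048 36 x 0.037 0.0376 y -0.0089 0.009
[-0.0004 -0.0002 -0.0421] [ 0.4867 -0.3446  0.0601]
[-0.0009  0.0176 -0.0432] [ 0.4692 -0.3482  0.0612]
[-0.0004 -0.0091 -0.0422] [ 0.4953 -0.3425  0.0602]
[ 0.5582947  -0.327051    0.19604456] [-0.001 -0.074 -0.178]
(np.int64(1754), array([ 483.3, -444.7]), 19.1, array([ 0.4861, -0.4434]))
(np.int64(0), array([0., 0.]), 0.0, array([nan, nan]))h.py:18: RuntimeWarning: Mean of empty slice.
  q=w[k]; c,R_=cv2.minEnclosingCircle((q[:,:2]*1000).astype(np.float32)); return k.sum(),np.round(c,1),round(R_,1),q[:,:2].mean(0).round(4)
  ret = um.true_divide(
```

Depth shows the open fingertips about 46 mm behind the reported TCP, which is only at cap-top height. So the first close pinched the cap's edge and slipped. Lowering a further 15 mm is safe either way, and then I'll remeasure.

Request:
servo_tool --targets '[{"xyz":[0,0.001,0.003],"twist":[0,0,0],"jaw":0.9},{"xyz":[0,0.003,0.008],"twist":[0,0,0],"jaw":0.9},{"xyz":[0,0.003,0.012],"twist":[0,0,0],"jaw":0.9},{"xyz":[0,0.003,0.015],"twist":[0,0,0],"jaw":0.9},{"xyz":[0,0.003,0.015],"twist":[0,0,0],"jaw":0.9},{"xyz":[0,0.003,0.015],"twist":[0,0,0],"jaw":0.9}]'

```text
clock: 4.27
tcp_pos: [0.4835, -0.3455, 0.0028]
orientation: [-0.0, 0.784, -0.62, -0.0]
wrist_force: [-0.1, 0.8, 1.4]
finger_gap: 0.0771
```

```bash
cat > tips.py <<'E'
from h import *
rw=env.read_camera("wrist"); w=cloud(rw); s=env.get_state(); T=rot(s["orientation"])
t=(w-s["tcp_pos"])@T; a=rw["color"].max(2)
m=(a<75)&(t[...,2]>-.10)&(t[...,2]<.01)&(np.abs(t[...,0])<.055)&(np.abs(t[...,1])<.014)
for nm,k in (("L",t[...,0]<0),("R",t[...,0]>0)):
    q=t[m&k&(np.arange(640)>200)&(np.arange(640)<440)]; 
    q=q[np.abs(q[:,0])>.01]; print(nm,len(q),"tip z",np.percentile(q[:,2],[50,90,99,100]).round(4),"inner x",q[np.abs(q[:,0]).argmin(),0].round(4))
goto((0.486,-.346,0))
print(rw["attitude"],rot(s["orientation"]).T@rot(rw["attitude"]))
E
python3 tips.py; python3 -c "
from h import *
r=env.read_camera('scene'); cv2.imwrite('pics/s5.png',cv2.resize(r['color'][130:250,290:450,::-1],None,fx=4,fy=4,interpolation=cv2.INTER_CUBIC))
s=env.get_state(); print(proj(r,s['tcp_pos']))"
```

```text
L 2403 tip z [-0.0713 -0.0533 -0.0469 -0.0404] inner x -0.019
R 2316 tip z [-0.0701 -0.053  -0.0464 -0.0013] inner x 0.0185
clk 4.3167 tcp [ 0.4837 -0.3457  0.003 ] gap 0.0767 F [-0.  -0.5  0.5] -> tool shift [ 0.0008 -0.0021  0.003 ]
[ 0.11479433  0.77593902 -0.61347864 -0.09156885] [[ 9.99999451e-01  1.60791492e-04 -1.03527046e-03]
 [ 1.46707717e-04  9.56925675e-01  2.90332967e-01]
 [ 1.03735995e-03 -2.90332960e-01  9.56925126e-01]]
(np.float64(353.1937201261262), np.float64(200.18886644365574))
```

View pics/s5.png

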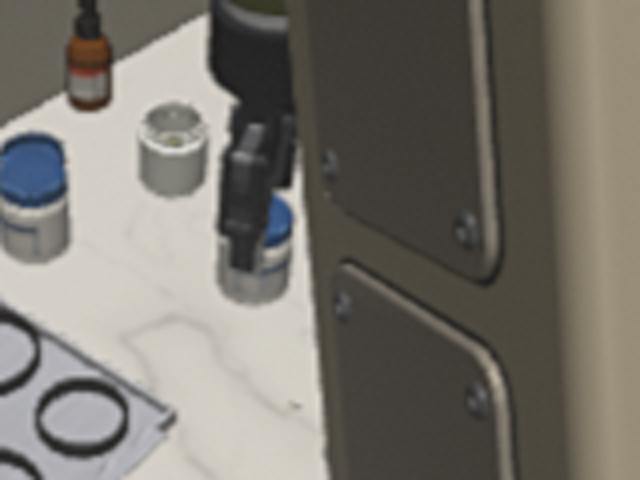

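Run:
```python
from h import *
r=env.read_camera('scene'); s=env.get_state(); T=rot(s["orientation"])
for x in (-.039,-.05):
  for z in (-.01,-.02,-.03,-.04,-.046): print(x,z,np.round(proj(r,s["tcp_pos"]+T@[x,0,z]),0))
print("jar top/bottom",proj(r,[.4835,-.3455,.06]),proj(r,[.4835,-.3455,.0]))
w=cloud(r); 
for v in range(184,200,2): print(v,((w[v,350]-s["tcp_pos"])@T).round(3))
```

```text
-0.039 -0.01 [350. 207.]
-0.039 -0.02 [350. 205.]
-0.039 -0.03 [350. 202.]
-0.039 -0.04 [350. 199.]
-0.039 -0.046 [350. 197.]
-0.05 -0.01 [349. 210.]
-0.05 -0.02 [349. 208.]
-0.05 -0.03 [349. 205.]
-0.05 -0.04 [349. 202.]
-0.05 -0.046 [349. 200.]
jar top/bottom (np.float64(354.5822903113501), np.float64(183.50497082175423)) (np.float64(353.2027902397903), np.float64(201.26427904437463))
184 [-0.061  0.002 -0.105]
186 [-0.067  0.003 -0.104]
188 [-0.068  0.004 -0.1  ]
190 [-0.049 -0.    -0.076]
192 [-0.048  0.    -0.069]
194 [-0.045 -0.    -0.06 ]
196 [-0.052  0.002 -0.06 ]
198 [-0.021 -0.004 -0.025]
```

Both cameras agree that the tips really end about 36 mm short of the nominal TCP when shut. I'll apply that offset: for the large jar the TCP goes to z ≈ -0.017.

Request:
servo_tool --squeeze 40 --targets '[{"xyz":[0,0.001,0.007],"twist":[0,0,0],"jaw":0.9},{"xyz":[0,0.001,0.014],"twist":[0,0,0],"jaw":0.9},{"xyz":[0,0.001,0.019],"twist":[0,0,0],"jaw":0.9},{"xyz":[0,0.001,0.019],"twist":[0,0,0],"jaw":0.9},{"xyz":[0,0.001,0.019],"twist":[0,0,0],"jaw":0.7},{"xyz":[0,0.001,0.019],"twist":[0,0,0],"jaw":0.5},{"xyz":[0,0.001,0.019],"twist":[0,0,0],"jaw":0.45},{"xyz":[0,0.001,0.019],"twist":[0,0,0],"jaw":0.45},{"xyz":[0,0.001,0.019],"twist":[0,0,0],"jaw":0.45},{"xyz":[0,0.001,0.019],"twist":[0,0,0],"jaw":0.45},{"xyz":[0,0.001,0.019],"twist":[0,0,0],"jaw":0.45},{"xyz":[0,0.001,0.019],"twist":[0,0,0],"jaw":0.45}]'

```text
clock: 5.42
tcp_pos: [0.4831, -0.3463, -0.0153]
orientation: [0.0, 0.784, -0.62, 0.0]
wrist_force: [-0.1, -0.1, 3.9]
finger_gap: 0.0447
```

Request:
servo_tool --targets '[{"xyz":[0,0,-0.005],"twist":[0,0,0],"jaw":0.45},{"xyz":[0,0,-0.02],"twist":[0,0,0],"jaw":0.45},{"xyz":[0,0,-0.045],"twist":[0,0,0],"jaw":0.45},{"xyz":[0,0,-0.07],"twist":[0,0,0],"jaw":0.45},{"xyz":[0,0,-0.085],"twist":[0,0,0],"jaw":0.45},{"xyz":[0,0,-0.09],"twist":[0,0,0],"jaw":0.45},{"xyz":[0,0,-0.09],"twist":[0,0,0],"jaw":0.45},{"xyz":[0,0,-0.09],"twist":[0,0,0],"jaw":0.45}]'

```text
clock: 6.08
tcp_pos: [0.4824, -0.3456, 0.0734]
orientation: [0.0, 0.784, -0.62, -0.001]
wrist_force: [0.6, 0.5, -1.7]
finger_gap: 0.0447
```

Run:
```python
from h import *
a=env.read_camera("wrist"); cv2.imwrite("pics/w6.png",a["color"][:,:,::-1])
goto((.5287,-.106,.075)); s=env.get_state(); 
w=cloud(a); c=a["color"].astype(int); m=(c[...,2]>80)&(c[...,0]<c[...,2]*.6)
n,l,st,_=cv2.connectedComponentsWithStats(m.astype(np.uint8)); 
for i in range(1,n):
    if st[i,4]>300: q=(w[l==i]-s["tcp_pos"])@rot(s["orientation"]); print(np.nanmin(q,0).round(3),np.nanmax(q,0).round(3))
```

```text
clk 6.1333 tcp [ 0.482  -0.3453  0.0728] gap 0.0442 F [-0.2  0.5 -1.7] -> tool shift [-0.2221 -0.1006 -0.0019]
[-0.021 -0.138  0.011] [ 0.012 -0.129  0.016]
[-0.023 -0.026 -0.077] [ 0.021  0.018 -0.072]
```

View pics/w6.png

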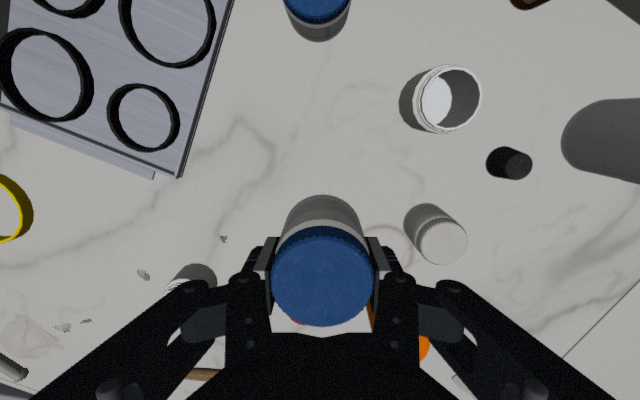

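The jar is held upright between the fingers at (322,275), its axis 4 mm ahead of the TCP. Carry it to the near-left large ring.

Request:
servo_tool --targets '[{"xyz":[-0.008,-0.004,0],"twist":[0,0,0],"jaw":0.45},{"xyz":[-0.025,-0.011,0],"twist":[0,0,0],"jaw":0.45},{"xyz":[-0.05,-0.022,0],"twist":[0,0,0],"jaw":0.45},{"xyz":[-0.08,-0.035,0],"twist":[0,0,0],"jaw":0.45},{"xyz":[-0.11,-0.048,0],"twist":[0,0,0],"jaw":0.45},{"xyz":[-0.14,-0.061,0],"twist":[0,0,0],"jaw":0.45},{"xyz":[-0.17,-0.074,0],"twist":[0,0,0],"jaw":0.45},{"xyz":[-0.195,-0.085,0],"twist":[0,0,0],"jaw":0.45},{"xyz":[-0.213,-0.093,0],"twist":[0,0,0],"jaw":0.45},{"xyz":[-0.221,-0.0965,0],"twist":[0,0,0],"jaw":0.45},{"xyz":[-0.221,-0.0965,0],"twist":[0,0,0],"jaw":0.45},{"xyz":[-0.221,-0.0965,0],"twist":[0,0,0],"jaw":0.45}]'

```text
clock: 7.13
tcp_pos: [0.5253, -0.1085, 0.0736]
orientation: [0.0, 0.785, -0.62, -0.0]
wrist_force: [-0.1, -0.9, -0.5]
finger_gap: 0.0446
```

```bash
cat > held.py <<'E'
import sys; from h import *
# held.py ringx ringy z height : cap top of held jar in tool frame, shift needed to centre it on the ring
rx,ry,z,rad=map(float,sys.argv[1:5])
a=env.read_camera("wrist"); s=env.get_state(); T=rot(s["orientation"]); w=cloud(a); t=(w-s["tcp_pos"])@T
m=(a["color"].max(2)>60)&(np.abs(t[...,0])<rad+.003)&(np.abs(t[...,1])<rad+.008)&(t[...,2]<-.05)&(t[...,2]>-.1)
top=np.percentile(t[...,2][m],5); q=t[m&(t[...,2]<top+.005)]
c,R_=cv2.minEnclosingCircle((q[:,:2]*1000).astype(np.float32)); o=np.array([c[0]/1000,c[1]/1000,0])
print("cap in tool",o.round(4),"R",round(R_,1),"top z",top.round(4),"world top",(s["tcp_pos"][2]-top).round(4))
goto(np.array([rx,ry,z])-T@o)
E
python3 held.py .5287 -.106 -.012 .0235
python3 - <<'E'
from h import *
a=env.read_camera("wrist"); cv2.imwrite("pics/w7.png",a["color"][:,:,::-1])
E
```

```text
cap in tool [-0.     -0.0017  0.    ] R 28.1 top z -0.075 world top 0.1488
clk 7.1833 tcp [ 0.5255 -0.1092  0.0737] gap 0.0447 F [-0.1 -0.5 -1.2] -> tool shift [-0.0024 -0.0022  0.0857]
```

View pics/w7.png

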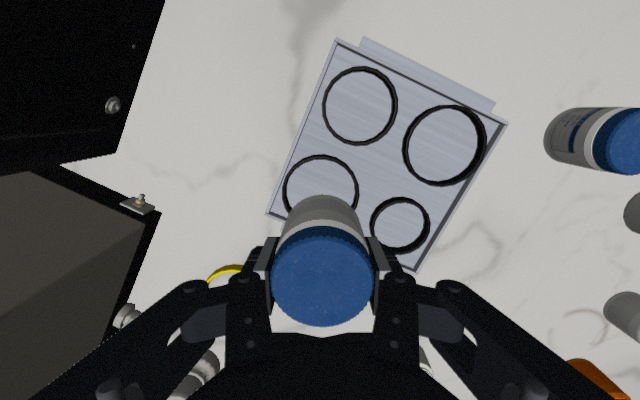

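The jar is over the near-left ring (320,190). Lower, release, rise.

Request:
servo_tool --targets '[{"xyz":[-0.001,0,0.02],"twist":[0,0,0],"jaw":0.45},{"xyz":[-0.001,0,0.045],"twist":[0,0,0],"jaw":0.45},{"xyz":[-0.001,0,0.065],"twist":[0,0,0],"jaw":0.45},{"xyz":[-0.001,0,0.077],"twist":[0,0,0],"jaw":0.45},{"xyz":[-0.001,0,0.083],"twist":[0,0,0],"jaw":0.45},{"xyz":[-0.001,0,0.084],"twist":[0,0,0],"jaw":0.45},{"xyz":[-0.001,0,0.084],"twist":[0,0,0],"jaw":0.45},{"xyz":[-0.001,0,0.084],"twist":[0,0,0],"jaw":0.52},{"xyz":[-0.001,0,0.084],"twist":[0,0,0],"jaw":0.58},{"xyz":[-0.001,0,0.084],"twist":[0,0,0],"jaw":0.64},{"xyz":[-0.001,0,0.084],"twist":[0,0,0],"jaw":0.66},{"xyz":[-0.001,0,0.084],"twist":[0,0,0],"jaw":0.66}]'

```text
clock: 8.23
tcp_pos: [0.526, -0.1078, -0.0092]
orientation: [-0.0, 0.784, -0.62, 0.001]
wrist_force: [0.0, -0.0, -0.6]
finger_gap: 0.0563
```

Request:
servo_tool --targets '[{"xyz":[0,0,-0.01],"twist":[0,0,0],"jaw":0.66},{"xyz":[0,0,-0.03],"twist":[0,0,0],"jaw":0.66},{"xyz":[0,0,-0.06],"twist":[0,0,0],"jaw":0.66},{"xyz":[0,0,-0.09],"twist":[0,0,0],"jaw":0.7},{"xyz":[0,0,-0.105],"twist":[0,0,0],"jaw":0.8},{"xyz":[0,0,-0.11],"twist":[0,0,0],"jaw":0.85},{"xyz":[0,0,-0.11],"twist":[0,0,0],"jaw":0.85},{"xyz":[0,0,-0.11],"twist":[0,0,0],"jaw":0.85}]'

```text
clock: 8.9
tcp_pos: [0.5252, -0.1075, 0.0999]
orientation: [0.0, 0.784, -0.62, -0.0]
wrist_force: [0.6, 0.5, 0.2]
finger_gap: 0.0724
```

Run:
```python
from h import *
r=env.read_camera("wrist")
print(blob(r,(.5287,-.106),.056,.07,.035)); print(blob(r,(.5287,-.106),.056,.066,.028)); goto((.6255,-.3075,.08))
```

```text
(np.int64(2348), array([ 529.3, -106.4]), 22.8, array([ 0.5307, -0.1061]))
(np.int64(2348), array([ 529.3, -106.4]), 22.8, array([ 0.5307, -0.1061]))
clk 8.95 tcp [ 0.5246 -0.1074  0.0991] gap 0.0727 F [ 0.  -0.3  0.6] -> tool shift [ 0.218  -0.052   0.0188]
```

First jar seated: measured (0.5293, -0.1064) against ring (0.5287, -0.106). Next, the far large jar.

Request:
servo_tool --targets '[{"xyz":[0.015,-0.004,0],"twist":[0,0,0],"jaw":0.85},{"xyz":[0.045,-0.011,0],"twist":[0,0,0],"jaw":0.85},{"xyz":[0.08,-0.019,0],"twist":[0,0,0],"jaw":0.85},{"xyz":[0.118,-0.028,0],"twist":[0,0,0],"jaw":0.85},{"xyz":[0.155,-0.037,0],"twist":[0,0,0],"jaw":0.85},{"xyz":[0.19,-0.045,0],"twist":[0,0,0],"jaw":0.85},{"xyz":[0.21,-0.05,0],"twist":[0,0,0],"jaw":0.85},{"xyz":[0.218,-0.052,0],"twist":[0,0,0],"jaw":0.85},{"xyz":[0.218,-0.052,0.01],"twist":[0,0,0],"jaw":0.85},{"xyz":[0.218,-0.052,0.02],"twist":[0,0,0],"jaw":0.85},{"xyz":[0.218,-0.052,0.02],"twist":[0,0,0],"jaw":0.85}]'

```text
clock: 9.87
tcp_pos: [0.6238, -0.3051, 0.076]
orientation: [0.0, 0.785, -0.62, -0.004]
wrist_force: [-1.4, -0.3, -0.3]
finger_gap: 0.0729
```

Run:
```python
from h import *
r=env.read_camera("wrist")
b=blob(r,(.6255,-.3075),.056,.067,.033); print(b); goto((b[1][0]/1000,b[1][1]/1000,-.017))
```

```text
(np.int64(2721), array([ 627.6, -306.2]), 22.9, array([ 0.6289, -0.3062]))
clk 9.9167 tcp [ 0.6242 -0.3051  0.0774] gap 0.0727 F [-0.2 -0.2 -0. ] -> tool shift [ 0.0022 -0.0034  0.0944]
```

Request:
servo_tool --squeeze 40 --targets '[{"xyz":[0.001,-0.003,0.025],"twist":[0,0,0],"jaw":0.85},{"xyz":[0.001,-0.003,0.055],"twist":[0,0,0],"jaw":0.85},{"xyz":[0.001,-0.003,0.08],"twist":[0,0,0],"jaw":0.85},{"xyz":[0.001,-0.003,0.094],"twist":[0,0,0],"jaw":0.85},{"xyz":[0.001,-0.003,0.096],"twist":[0,0,0],"jaw":0.85},{"xyz":[0.001,-0.003,0.096],"twist":[0,0,0],"jaw":0.75},{"xyz":[0.001,-0.003,0.096],"twist":[0,0,0],"jaw":0.6},{"xyz":[0.001,-0.003,0.096],"twist":[0,0,0],"jaw":0.5},{"xyz":[0.001,-0.003,0.096],"twist":[0,0,0],"jaw":0.45},{"xyz":[0.001,-0.003,0.096],"twist":[0,0,0],"jaw":0.45},{"xyz":[0.001,-0.003,0.096],"twist":[0,0,0],"jaw":0.45},{"xyz":[0.001,-0.003,0.096],"twist":[0,0,0],"jaw":0.45}]'

```text
clock: 10.92
tcp_pos: [0.631, -0.3087, -0.0135]
orientation: [-0.0, 0.784, -0.62, 0.002]
wrist_force: [0.6, 1.7, 6.6]
finger_gap: 0.0443
```

Request:
servo_tool --targets '[{"xyz":[0,0,-0.005],"twist":[0,0,0],"jaw":0.45},{"xyz":[0,0,-0.02],"twist":[0,0,0],"jaw":0.45},{"xyz":[0,0,-0.045],"twist":[0,0,0],"jaw":0.45},{"xyz":[0,0,-0.07],"twist":[0,0,0],"jaw":0.45},{"xyz":[0,0,-0.085],"twist":[0,0,0],"jaw":0.45},{"xyz":[0,0,-0.09],"twist":[0,0,0],"jaw":0.45},{"xyz":[0,0,-0.09],"twist":[0,0,0],"jaw":0.45},{"xyz":[0,0,-0.09],"twist":[0,0,0],"jaw":0.45}]'

```text
clock: 11.58
tcp_pos: [0.6293, -0.308, 0.0736]
orientation: [0.0, 0.784, -0.62, -0.0]
wrist_force: [-0.2, 0.5, -0.6]
finger_gap: 0.0442
```

```bash
cat > held.py <<'E'
import sys; from h import *
# held.py ringx ringy z : top face of the held jar (depth patch about the tool axis) -> cap centre along tool y, shift to ring
rx,ry,z=map(float,sys.argv[1:4])
a=env.read_camera("wrist"); s=env.get_state(); T=rot(s["orientation"]); w=cloud(a); t=(w-s["tcp_pos"])@T
p=t[(np.abs(t[...,0])<.006)&(np.abs(t[...,1])<.006)&(t[...,2]<-.04)&(t[...,2]>-.09)]; top=np.median(p[:,2])
q=t[(np.abs(t[...,0])<.004)&(np.abs(t[...,1])<.035)&(np.abs(t[...,2]-top)<.004)]
y0,y1=np.percentile(q[:,1],[.5,99.5]); oy=(y0+y1)/2
print("top z in tool",top.round(4),"y span",(y1-y0).round(4),"oy",oy.round(4),"world top",(s["tcp_pos"][2]-top).round(4))
goto(np.array([rx,ry,z])-T@[0,oy,0])
E
python3 held.py .5917 -.1997 .075
```

```text
top z in tool -0.0732 y span 0.0438 oy 0.0012 world top 0.146
clk 11.6333 tcp [ 0.6288 -0.3077  0.0728] gap 0.0444 F [-0.7  0.6 -1.4] -> tool shift [-0.1137  0.0099 -0.0021]
```

Request:
servo_tool --targets '[{"xyz":[-0.008,0.001,0],"twist":[0,0,0],"jaw":0.45},{"xyz":[-0.028,0.003,0],"twist":[0,0,0],"jaw":0.45},{"xyz":[-0.055,0.005,0],"twist":[0,0,0],"jaw":0.45},{"xyz":[-0.083,0.007,0],"twist":[0,0,0],"jaw":0.45},{"xyz":[-0.105,0.009,0],"twist":[0,0,0],"jaw":0.45},{"xyz":[-0.113,0.01,0],"twist":[0,0,0],"jaw":0.45},{"xyz":[-0.113,0.01,0],"twist":[0,0,0],"jaw":0.45},{"xyz":[-0.113,0.01,0.01],"twist":[0,0,0],"jaw":0.45},{"xyz":[-0.113,0.01,0.03],"twist":[0,0,0],"jaw":0.45},{"xyz":[-0.113,0.01,0.05],"twist":[0,0,0],"jaw":0.45},{"xyz":[-0.113,0.01,0.055],"twist":[0,0,0],"jaw":0.45},{"xyz":[-0.113,0.01,0.055],"twist":[0,0,0],"jaw":0.45}]'

```text
clock: 12.63
tcp_pos: [0.592, -0.2008, 0.0163]
orientation: [0.001, 0.784, -0.621, -0.002]
wrist_force: [-1.3, 0.1, -0.3]
finger_gap: 0.044
```

```bash
python3 held.py .5917 -.1997 -.009
```

```text
top z in tool -0.0708 y span 0.0435 oy 0.0023 world top 0.0887
clk 12.6833 tcp [ 0.5931 -0.2011  0.0178] gap 0.0438 F [-0.2 -0.  -0.8] -> tool shift [-0.0017 -0.0014  0.0268]
```

Request:
servo_tool --targets '[{"xyz":[-0.001,-0.001,0.01],"twist":[0,0,0],"jaw":0.45},{"xyz":[-0.001,-0.001,0.02],"twist":[0,0,0],"jaw":0.45},{"xyz":[-0.001,-0.001,0.025],"twist":[0,0,0],"jaw":0.45},{"xyz":[-0.001,-0.001,0.025],"twist":[0,0,0],"jaw":0.45},{"xyz":[-0.001,-0.001,0.025],"twist":[0,0,0],"jaw":0.45},{"xyz":[-0.001,-0.001,0.025],"twist":[0,0,0],"jaw":0.52},{"xyz":[-0.001,-0.001,0.025],"twist":[0,0,0],"jaw":0.58},{"xyz":[-0.001,-0.001,0.025],"twist":[0,0,0],"jaw":0.64},{"xyz":[-0.001,-0.001,0.025],"twist":[0,0,0],"jaw":0.66},{"xyz":[-0.001,-0.001,0.025],"twist":[0,0,0],"jaw":0.66}]'

```text
clock: 13.52
tcp_pos: [0.5948, -0.1994, -0.0054]
orientation: [-0.0, 0.784, -0.62, 0.0]
wrist_force: [0.2, 0.6, 0.7]
finger_gap: 0.0563
```

Request:
servo_tool --targets '[{"xyz":[0,0,-0.01],"twist":[0,0,0],"jaw":0.66},{"xyz":[0,0,-0.03],"twist":[0,0,0],"jaw":0.66},{"xyz":[0,0,-0.06],"twist":[0,0,0],"jaw":0.66},{"xyz":[0,0,-0.09],"twist":[0,0,0],"jaw":0.7},{"xyz":[0,0,-0.105],"twist":[0,0,0],"jaw":0.8},{"xyz":[0,0,-0.11],"twist":[0,0,0],"jaw":0.85},{"xyz":[0,0,-0.11],"twist":[0,0,0],"jaw":0.85},{"xyz":[0,0,-0.11],"twist":[0,0,0],"jaw":0.85}]'

```text
clock: 14.18
tcp_pos: [0.5942, -0.1992, 0.1038]
orientation: [0.0, 0.784, -0.62, -0.0]
wrist_force: [0.3, -0.3, -1.0]
finger_gap: 0.0723
```

Run:
```python
from h import *
r=env.read_camera("wrist")
print(blob(r,(.5917,-.1997),.056,.068,.035)); goto((.478,-.4455,.1))
r=env.read_camera("top"); print(blob(r,(.478,-.445),.042,.054,.03),blob(r,(.3875,-.352),.036,.049,.03))
```

```text
(np.int64(2235), array([ 592.3, -198.6]), 22.8, array([ 0.5938, -0.1983]))
clk 14.2333 tcp [ 0.5936 -0.1989  0.1029] gap 0.0722 F [-0.1  0.1  0. ] -> tool shift [0.2133 0.1694 0.0029]
(np.int64(283), array([ 478.1, -446.5]), 19.7, array([ 0.4776, -0.446 ])) (np.int64(206), array([ 387.2, -351.8]), 16.1, array([ 0.387 , -0.3516]))
```

Second jar seated at (0.5923, -0.1986). Next, the medium jar.

Request:
servo_tool --targets '[{"xyz":[0.011,0.009,0],"twist":[0,0,0],"jaw":0.85},{"xyz":[0.032,0.026,0],"twist":[0,0,0],"jaw":0.85},{"xyz":[0.06,0.048,0],"twist":[0,0,0],"jaw":0.85},{"xyz":[0.09,0.072,0],"twist":[0,0,0],"jaw":0.85},{"xyz":[0.12,0.095,0],"twist":[0,0,0],"jaw":0.85},{"xyz":[0.15,0.119,0],"twist":[0,0,0],"jaw":0.85},{"xyz":[0.18,0.143,0],"twist":[0,0,0],"jaw":0.85},{"xyz":[0.203,0.161,0],"twist":[0,0,0],"jaw":0.85},{"xyz":[0.214,0.17,0],"twist":[0,0,0],"jaw":0.85},{"xyz":[0.214,0.17,0.01],"twist":[0,0,0],"jaw":0.85},{"xyz":[0.214,0.17,0.02],"twist":[0,0,0],"jaw":0.85},{"xyz":[0.214,0.17,0.02],"twist":[0,0,0],"jaw":0.85}]'

```text
clock: 15.28
tcp_pos: [0.4771, -0.4443, 0.0805]
orientation: [-0.001, 0.785, -0.62, -0.003]
wrist_force: [0.5, -0.0, -0.4]
finger_gap: 0.0727
```

Run:
```python
from h import *
r=env.read_camera("wrist")
b=blob(r,(.478,-.4455),.0435,.055,.03); print(b); goto((b[1][0]/1000,b[1][1]/1000,-.023))
```

```text
(np.int64(1725), array([ 478.4, -446. ]), 19.4, array([ 0.4792, -0.4456]))
clk 15.3333 tcp [ 0.4777 -0.4441  0.0816] gap 0.0728 F [0.2 0.  0.1] -> tool shift [ 0.0025 -0.0005  0.1046]
```

Request:
servo_tool --squeeze 40 --targets '[{"xyz":[0.002,-0.001,0.03],"twist":[0,0,0],"jaw":0.85},{"xyz":[0.002,-0.001,0.06],"twist":[0,0,0],"jaw":0.85},{"xyz":[0.002,-0.001,0.088],"twist":[0,0,0],"jaw":0.85},{"xyz":[0.002,-0.001,0.102],"twist":[0,0,0],"jaw":0.85},{"xyz":[0.002,-0.001,0.104],"twist":[0,0,0],"jaw":0.85},{"xyz":[0.002,-0.001,0.104],"twist":[0,0,0],"jaw":0.7},{"xyz":[0.002,-0.001,0.104],"twist":[0,0,0],"jaw":0.55},{"xyz":[0.002,-0.001,0.104],"twist":[0,0,0],"jaw":0.42},{"xyz":[0.002,-0.001,0.104],"twist":[0,0,0],"jaw":0.37},{"xyz":[0.002,-0.001,0.104],"twist":[0,0,0],"jaw":0.37},{"xyz":[0.002,-0.001,0.104],"twist":[0,0,0],"jaw":0.37},{"xyz":[0.002,-0.001,0.104],"twist":[0,0,0],"jaw":0.37}]'

```text
clock: 16.33
tcp_pos: [0.4812, -0.4491, -0.0176]
orientation: [-0.0, 0.785, -0.62, 0.002]
wrist_force: [0.3, 2.7, 6.0]
finger_gap: 0.0371
```

Request:
servo_tool --targets '[{"xyz":[0,0,-0.005],"twist":[0,0,0],"jaw":0.37},{"xyz":[0,0,-0.02],"twist":[0,0,0],"jaw":0.37},{"xyz":[0,0,-0.05],"twist":[0,0,0],"jaw":0.37},{"xyz":[0,0,-0.085],"twist":[0,0,0],"jaw":0.37},{"xyz":[0,0,-0.11],"twist":[0,0,0],"jaw":0.37},{"xyz":[0,0,-0.12],"twist":[0,0,0],"jaw":0.37},{"xyz":[0,0,-0.12],"twist":[0,0,0],"jaw":0.37},{"xyz":[0,0,-0.12],"twist":[0,0,0],"jaw":0.37}]'

```text
clock: 17.0
tcp_pos: [0.4798, -0.4485, 0.0998]
orientation: [0.0, 0.784, -0.62, 0.0]
wrist_force: [0.4, -0.3, -1.4]
finger_gap: 0.0373
```

```bash
python3 held.py .607 -.1213 .1
```

```text
top z in tool -0.0658 y span 0.0372 oy 0.001 world top 0.1643
clk 17.05 tcp [ 0.4792 -0.4477  0.0985] gap 0.037 F [ 0.   0.2 -1.8] -> tool shift [-0.2882 -0.2007 -0.0012]
```

Request:
servo_tool --targets '[{"xyz":[-0.01,-0.007,0],"twist":[0,0,0],"jaw":0.37},{"xyz":[-0.032,-0.022,0],"twist":[0,0,0],"jaw":0.37},{"xyz":[-0.06,-0.042,0],"twist":[0,0,0],"jaw":0.37},{"xyz":[-0.09,-0.063,0],"twist":[0,0,0],"jaw":0.37},{"xyz":[-0.12,-0.084,0],"twist":[0,0,0],"jaw":0.37},{"xyz":[-0.15,-0.105,0],"twist":[0,0,0],"jaw":0.37},{"xyz":[-0.18,-0.126,0],"twist":[0,0,0],"jaw":0.37},{"xyz":[-0.21,-0.147,0],"twist":[0,0,0],"jaw":0.37},{"xyz":[-0.24,-0.168,0],"twist":[0,0,0],"jaw":0.37},{"xyz":[-0.267,-0.187,0],"twist":[0,0,0],"jaw":0.37},{"xyz":[-0.283,-0.198,0],"twist":[0,0,0],"jaw":0.37},{"xyz":[-0.288,-0.201,0],"twist":[0,0,0],"jaw":0.37}]'

```text
clock: 18.05
tcp_pos: [0.6085, -0.1169, 0.098]
orientation: [0.0, 0.786, -0.618, -0.002]
wrist_force: [0.6, 0.4, -1.8]
finger_gap: 0.0374
```

Request:
servo_tool --targets '[{"xyz":[0,0,0],"twist":[0,0,0],"jaw":0.37},{"xyz":[0,0,0.015],"twist":[0,0,0],"jaw":0.37},{"xyz":[0,0,0.04],"twist":[0,0,0],"jaw":0.37},{"xyz":[0,0,0.065],"twist":[0,0,0],"jaw":0.37},{"xyz":[0,0,0.08],"twist":[0,0,0],"jaw":0.37},{"xyz":[0,0,0.085],"twist":[0,0,0],"jaw":0.37},{"xyz":[0,0,0.085],"twist":[0,0,0],"jaw":0.37},{"xyz":[0,0,0.085],"twist":[0,0,0],"jaw":0.37}]'

```text
clock: 18.72
tcp_pos: [0.6087, -0.1226, 0.0152]
orientation: [0.0, 0.784, -0.621, -0.0]
wrist_force: [0.1, 0.5, -0.4]
finger_gap: 0.0371
```

```bash
python3 held.py .607 -.1213 -.015
```

```text
top z in tool -0.0636 y span 0.0371 oy 0.0019 world top 0.0797
clk 18.7667 tcp [ 0.6095 -0.1227  0.0161] gap 0.0372 F [ 0.6 -0.2 -1.1] -> tool shift [-0.0019  0.0003  0.031 ]
```

Request:
servo_tool --targets '[{"xyz":[-0.001,0,0.01],"twist":[0,0,0],"jaw":0.37},{"xyz":[-0.001,0,0.022],"twist":[0,0,0],"jaw":0.37},{"xyz":[-0.001,0,0.028],"twist":[0,0,0],"jaw":0.37},{"xyz":[-0.001,0,0.028],"twist":[0,0,0],"jaw":0.37},{"xyz":[-0.001,0,0.028],"twist":[0,0,0],"jaw":0.37},{"xyz":[-0.001,0,0.028],"twist":[0,0,0],"jaw":0.44},{"xyz":[-0.001,0,0.028],"twist":[0,0,0],"jaw":0.5},{"xyz":[-0.001,0,0.028],"twist":[0,0,0],"jaw":0.56},{"xyz":[-0.001,0,0.028],"twist":[0,0,0],"jaw":0.6},{"xyz":[-0.001,0,0.028],"twist":[0,0,0],"jaw":0.6}]'

```text
clock: 19.6
tcp_pos: [0.6092, -0.121, -0.0123]
orientation: [-0.0, 0.784, -0.62, 0.0]
wrist_force: [-0.6, 0.1, -0.3]
finger_gap: 0.0511
```

Request:
servo_tool --targets '[{"xyz":[0,0,-0.01],"twist":[0,0,0],"jaw":0.6},{"xyz":[0,0,-0.03],"twist":[0,0,0],"jaw":0.6},{"xyz":[0,0,-0.06],"twist":[0,0,0],"jaw":0.6},{"xyz":[0,0,-0.09],"twist":[0,0,0],"jaw":0.7},{"xyz":[0,0,-0.11],"twist":[0,0,0],"jaw":0.7},{"xyz":[0,0,-0.12],"twist":[0,0,0],"jaw":0.7},{"xyz":[0,0,-0.12],"twist":[0,0,0],"jaw":0.7},{"xyz":[0,0,-0.12],"twist":[0,0,0],"jaw":0.7}]'

```text
clock: 20.27
tcp_pos: [0.6089, -0.1209, 0.1073]
orientation: [-0.0, 0.784, -0.62, 0.0]
wrist_force: [0.1, -0.1, -0.7]
finger_gap: 0.0599
```

Run:
```python
from h import *
r=env.read_camera("wrist")
print(blob(r,(.607,-.1213),.0445,.06,.033)); goto((.3872,-.352,.1))
```

```text
(np.int64(1452), array([ 606.8, -120.2]), 19.6, array([ 0.6079, -0.1199]))
clk 20.3167 tcp [ 0.6081 -0.1206  0.1061] gap 0.0598 F [ 0.4 -0.2 -0.1] -> tool shift [0.1742 0.2683 0.0063]
```

Medium jar seated at (0.6068, -0.1202). Next, the small jar.

Request:
servo_tool --targets '[{"xyz":[0.007,0.01,0],"twist":[0,0,0],"jaw":0.7},{"xyz":[0.02,0.03,0],"twist":[0,0,0],"jaw":0.7},{"xyz":[0.038,0.058,0],"twist":[0,0,0],"jaw":0.7},{"xyz":[0.057,0.088,0],"twist":[0,0,0],"jaw":0.7},{"xyz":[0.076,0.118,0],"twist":[0,0,0],"jaw":0.7},{"xyz":[0.095,0.147,0],"twist":[0,0,0],"jaw":0.7},{"xyz":[0.114,0.176,0],"twist":[0,0,0],"jaw":0.7},{"xyz":[0.133,0.205,0],"twist":[0,0,0],"jaw":0.7},{"xyz":[0.152,0.234,0],"twist":[0,0,0],"jaw":0.7},{"xyz":[0.167,0.257,0],"twist":[0,0,0],"jaw":0.7},{"xyz":[0.173,0.267,0],"twist":[0,0,0],"jaw":0.7},{"xyz":[0.174,0.268,0],"twist":[0,0,0],"jaw":0.7}]'

```text
clock: 21.32
tcp_pos: [0.3854, -0.3529, 0.1059]
orientation: [-0.0, 0.783, -0.622, -0.001]
wrist_force: [-0.7, 0.9, 0.7]
finger_gap: 0.0598
```

Request:
servo_tool --targets '[{"xyz":[0,0,0.015],"twist":[0,0,0],"jaw":0.7},{"xyz":[0,0,0.025],"twist":[0,0,0],"jaw":0.7},{"xyz":[0,0,0.025],"twist":[0,0,0],"jaw":0.7},{"xyz":[0,0,0.025],"twist":[0,0,0],"jaw":0.7}]'

```text
clock: 21.65
tcp_pos: [0.3879, -0.3503, 0.081]
orientation: [-0.0, 0.785, -0.62, -0.001]
wrist_force: [-0.0, 0.1, 1.5]
finger_gap: 0.0598
```

Run:
```python
from h import *
r=env.read_camera("wrist")
b=blob(r,(.3875,-.352),.039,.052,.028); print(b); goto((b[1][0]/1000,b[1][1]/1000,-.023))
```

```text
(np.int64(1151), array([ 387.5, -351.2]), 16.1, array([ 0.3883, -0.3511]))
clk 21.7 tcp [ 0.3884 -0.3509  0.0818] gap 0.0597 F [-0.4  0.3  0.2] -> tool shift [0.0002 0.0009 0.1048]
```

Request:
servo_tool --squeeze 40 --targets '[{"xyz":[0,0.001,0.03],"twist":[0,0,0],"jaw":0.7},{"xyz":[0,0.001,0.06],"twist":[0,0,0],"jaw":0.7},{"xyz":[0,0.001,0.088],"twist":[0,0,0],"jaw":0.7},{"xyz":[0,0.001,0.103],"twist":[0,0,0],"jaw":0.7},{"xyz":[0,0.001,0.105],"twist":[0,0,0],"jaw":0.7},{"xyz":[0,0.001,0.105],"twist":[0,0,0],"jaw":0.55},{"xyz":[0,0.001,0.105],"twist":[0,0,0],"jaw":0.42},{"xyz":[0,0.001,0.105],"twist":[0,0,0],"jaw":0.32},{"xyz":[0,0.001,0.105],"twist":[0,0,0],"jaw":0.3},{"xyz":[0,0.001,0.105],"twist":[0,0,0],"jaw":0.3},{"xyz":[0,0.001,0.105],"twist":[0,0,0],"jaw":0.3},{"xyz":[0,0.001,0.105],"twist":[0,0,0],"jaw":0.3}]'

```text
clock: 22.7
tcp_pos: [0.3884, -0.3533, -0.0211]
orientation: [0.0, 0.784, -0.62, 0.002]
wrist_force: [1.0, 1.9, 6.6]
finger_gap: 0.0313
```

Request:
servo_tool --targets '[{"xyz":[0,0,-0.005],"twist":[0,0,0],"jaw":0.3},{"xyz":[0,0,-0.02],"twist":[0,0,0],"jaw":0.3},{"xyz":[0,0,-0.05],"twist":[0,0,0],"jaw":0.3},{"xyz":[0,0,-0.085],"twist":[0,0,0],"jaw":0.3},{"xyz":[0,0,-0.11],"twist":[0,0,0],"jaw":0.3},{"xyz":[0,0,-0.12],"twist":[0,0,0],"jaw":0.3},{"xyz":[0,0,-0.12],"twist":[0,0,0],"jaw":0.3},{"xyz":[0,0,-0.12],"twist":[0,0,0],"jaw":0.3}]'

```text
clock: 23.37
tcp_pos: [0.3871, -0.3523, 0.097]
orientation: [0.0, 0.784, -0.62, 0.0]
wrist_force: [0.0, 0.7, -1.8]
finger_gap: 0.031
```

```bash
python3 held.py .5133 -.1843 .1
```

```text
top z in tool -0.0652 y span 0.0309 oy -0.0006 world top 0.1611
clk 23.4167 tcp [ 0.3865 -0.3515  0.0959] gap 0.0312 F [-0.4  0.6 -1.1] -> tool shift [-0.1335 -0.1614 -0.004 ]
```

Request:
servo_tool --targets '[{"xyz":[-0.007,-0.008,0],"twist":[0,0,0],"jaw":0.3},{"xyz":[-0.02,-0.024,0],"twist":[0,0,0],"jaw":0.3},{"xyz":[-0.038,-0.046,0],"twist":[0,0,0],"jaw":0.3},{"xyz":[-0.057,-0.069,0],"twist":[0,0,0],"jaw":0.3},{"xyz":[-0.076,-0.092,0],"twist":[0,0,0],"jaw":0.3},{"xyz":[-0.095,-0.115,0],"twist":[0,0,0],"jaw":0.3},{"xyz":[-0.113,-0.137,0],"twist":[0,0,0],"jaw":0.3},{"xyz":[-0.127,-0.154,0],"twist":[0,0,0],"jaw":0.3},{"xyz":[-0.134,-0.161,0],"twist":[0,0,0],"jaw":0.3},{"xyz":[-0.134,-0.161,0],"twist":[0,0,0],"jaw":0.3},{"xyz":[-0.134,-0.161,0],"twist":[0,0,0],"jaw":0.3}]'

```text
clock: 24.33
tcp_pos: [0.5121, -0.1839, 0.0959]
orientation: [0.0, 0.785, -0.62, -0.001]
wrist_force: [0.3, -0.2, -1.0]
finger_gap: 0.0306
```

Request:
servo_tool --targets '[{"xyz":[0,0,0.015],"twist":[0,0,0],"jaw":0.3},{"xyz":[0,0,0.04],"twist":[0,0,0],"jaw":0.3},{"xyz":[0,0,0.065],"twist":[0,0,0],"jaw":0.3},{"xyz":[0,0,0.08],"twist":[0,0,0],"jaw":0.3},{"xyz":[0,0,0.085],"twist":[0,0,0],"jaw":0.3},{"xyz":[0,0,0.085],"twist":[0,0,0],"jaw":0.3},{"xyz":[0,0,0.085],"twist":[0,0,0],"jaw":0.3}]'

```text
clock: 24.92
tcp_pos: [0.5126, -0.1856, 0.0125]
orientation: [0.0, 0.784, -0.621, 0.0]
wrist_force: [0.1, -0.8, -0.5]
finger_gap: 0.0308
```

```bash
python3 held.py .5133 -.1843 -.018
```

```text
top z in tool -0.0635 y span 0.0307 oy 0.0005 world top 0.0766
clk 24.9667 tcp [ 0.5134 -0.1857  0.0131] gap 0.0309 F [ 0.4  0.2 -0.8] -> tool shift [-0.0014 -0.0007  0.0311]
```

Request:
servo_tool --targets '[{"xyz":[-0.001,0,0.01],"twist":[0,0,0],"jaw":0.3},{"xyz":[-0.001,0,0.022],"twist":[0,0,0],"jaw":0.3},{"xyz":[-0.001,0,0.029],"twist":[0,0,0],"jaw":0.3},{"xyz":[-0.001,0,0.029],"twist":[0,0,0],"jaw":0.3},{"xyz":[-0.001,0,0.029],"twist":[0,0,0],"jaw":0.3},{"xyz":[-0.001,0,0.029],"twist":[0,0,0],"jaw":0.36},{"xyz":[-0.001,0,0.029],"twist":[0,0,0],"jaw":0.42},{"xyz":[-0.001,0,0.029],"twist":[0,0,0],"jaw":0.48},{"xyz":[-0.001,0,0.029],"twist":[0,0,0],"jaw":0.52},{"xyz":[-0.001,0,0.029],"twist":[0,0,0],"jaw":0.52}]'

```text
clock: 25.8
tcp_pos: [0.5129, -0.1838, -0.0165]
orientation: [-0.0, 0.784, -0.62, 0.0]
wrist_force: [-0.1, 0.1, -0.6]
finger_gap: 0.0443
```

Request:
servo_tool --targets '[{"xyz":[0,0,-0.01],"twist":[0,0,0],"jaw":0.52},{"xyz":[0,0,-0.03],"twist":[0,0,0],"jaw":0.52},{"xyz":[0,0,-0.06],"twist":[0,0,0],"jaw":0.52},{"xyz":[0,0,-0.095],"twist":[0,0,0],"jaw":0.6},{"xyz":[0,0,-0.13],"twist":[0,0,0],"jaw":0.6},{"xyz":[0,0,-0.16],"twist":[0,0,0],"jaw":0.6},{"xyz":[0,0.03,-0.18],"twist":[0,0,0],"jaw":0.6},{"xyz":[0,0.06,-0.19],"twist":[0,0,0],"jaw":0.6},{"xyz":[0,0.08,-0.19],"twist":[0,0,0],"jaw":0.6},{"xyz":[0,0.08,-0.19],"twist":[0,0,0],"jaw":0.6},{"xyz":[0,0.08,-0.19],"twist":[0,0,0],"jaw":0.6}]'

```text
clock: 26.72
tcp_pos: [0.4345, -0.2025, 0.1744]
orientation: [-0.0, 0.784, -0.621, 0.001]
wrist_force: [1.0, -0.1, -0.2]
finger_gap: 0.0512
```

Run:
```python
from h import *
r=env.read_camera("wrist"); cv2.imwrite("pics/w8.png",r["color"][:,:,::-1])
for p,z in (((.5287,-.106),.06),((.5917,-.1997),.06),((.607,-.1213),.048),((.5133,-.1843),.044)): print(p,blob(r,p,z-.002,z+.01,.033))
t=env.read_camera("top"); w=cloud(r)
for n,p in (("OL",(.588,-.416)),("OM",(.3665,-.244))):
  for c in (r,t): print(n,blob(c,p,.025,.06,.045))
s=env.get_state(); print(s["clock"],s["tcp_pos"],s["wrist_force"],s["qvel"].round(3))
```

```text
(0.5287, -0.106) (np.int64(1918), array([ 529. , -106.4]), 22.8, array([ 0.5292, -0.1071]))
(0.5917, -0.1997) (np.int64(1994), array([ 591.8, -198.7]), 22.7, array([ 0.5899, -0.1989]))
(0.607, -0.1213) (np.int64(211), array([ 594.3, -123.2]), 13.8, array([ 0.5914, -0.1242]))
(0.5133, -0.1843) (np.int64(764), array([ 511.9, -182.9]), 16.0, array([ 0.512 , -0.1829]))
OL (np.int64(1863), array([ 581.3, -409.4]), 23.8, array([ 0.5815, -0.4077]))
OL (np.int64(238), array([ 581.2, -410.4]), 23.3, array([ 0.5777, -0.4082]))
OM (np.int64(450), array([ 366.2, -242.2]), 19.8, array([ 0.37  , -0.2408]))
OM (np.int64(134), array([ 365.7, -243.3]), 19.8, array([ 0.3649, -0.2435]))
26.8167 [ 0.43541633 -0.20228306  0.17356779] [ 1.06808291  0.58635246 -0.12156123] [ 0.009  0.021  0.001 -0.001 -0.003 -0.001]
```

View pics/w8.png

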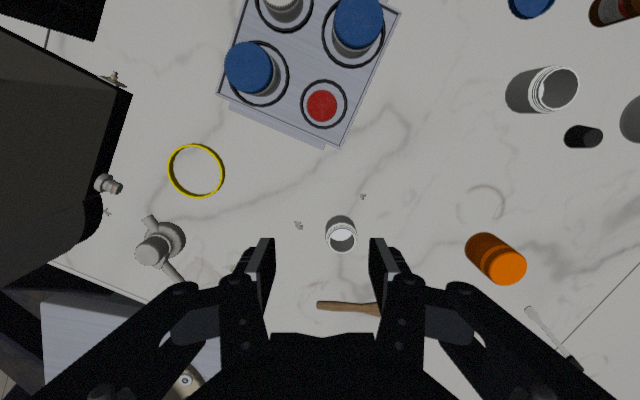

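All four jars stand in their rings: large at (250,68) and (358,25), small at (322,105), medium partly in view at (280,0). Both open jars are standing at (550,88) and (342,235). A last numeric check from the top camera, then hand in.

Run:
```python
from h import *
t=env.read_camera("top")
print("medium",blob(t,(.607,-.1213),.0435,.058,.033))
g0=cv2.imread("pics/top0.png"); g=t["color"][:,:,::-1]
for n,(u,v) in (("OL",(405,152)),("OM",(327,257))): print(n,"mean px change",np.abs(g0[v-22:v+22,u-22:u+22].astype(int)-g[v-22:v+22,u-22:u+22]).mean().round(2))
print(env.hand_in())
```

```text
medium (np.int64(0), array([0., 0.]), 0.0, array([nan, nan]))
OL mean px change 10.64
OM mean px change 11.39
the job is handed in; nothing more can be done
Noneh.py:18: RuntimeWarning: Mean of empty slice.
  q=w[k]; c,R_=cv2.minEnclosingCircle((q[:,:2]*1000).astype(np.float32)); return k.sum(),np.round(c,1),round(R_,1),q[:,:2].mean(0).round(4)
  ret = um.true_divide(
```

All four capped jars are in rings of their own size and released, and the job is handed in at about 27 s. No verdict was reported.

**Jar positions:** the last wrist-camera checks put each cap about 1–2 mm from its ring axis. Cap heights matched jars sitting on the tray floor.

| Jar | Ring | Measured (m) | Ring axis (m) |
|---|---|---|---|
| Large | near-left | (0.529, -0.106) | (0.529, -0.106) |
| Large | far-right | (0.592, -0.199) | (0.592, -0.200) |
| Medium | far-left | (0.607, -0.120) | (0.607, -0.121) |
| Small | near-right | (0.512, -0.183) | (0.513, -0.184) |

**The slip:** the first close on a large jar slid off its cap, because the fingertips end about 36 mm short of the nominal TCP. The jar stayed upright. I measured the offset with two cameras and used it for every grasp after that.

**Checks that failed or disagreed:**
- **Medium jar:** the top camera's final check saw nothing, probably because the arm was in the way. Its position above is from the wrist camera just after release, and only its edge shows in the last picture.
- **Open jars:** comparing top-camera pictures from before and after gave a mean change of 10–11 grey levels around both. I take that as shadow or arm occlusion, but did not confirm it.
- **What supports the open jars being undisturbed:** both stand in the last picture. The two cameras agree to about 1 mm on where each one is. I never deliberately approached either, and the smaller one matches its first measured spot. The larger one's first estimate came from its inner floor, about 12 mm off its final measurement, so I have no clean before/after figure for it.

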